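Post a worn-out flat battery pack into the collection box

TASK

The flat grey battery pack lying on the shelf is worn out. Put it in the steel used-battery collection box: push it end first through the slot in the front, under the flap, until it has dropped right inside and the flap has swung shut behind it. Leave the other things on the shelf where they are.

Things in the scene. Friction and masses are not known exactly. Their poses are not given: they have to be found in the camera images.
- pack: The worn-out pack: a flat slab of grey plastic 110 x 60 x 20 mm (along its x, y, z) with 8 mm rounded corners, fine grooves along both broad faces and four small brass contacts at one end; about 0.26 kg. It starts lying flat on the shelf. Origin at its middle (10 mm above the shelf at the start); x runs along its length. Both ends are alike for this job.
- box: Used-battery box of grey sheet steel (3 mm walls, smooth paint), 180 deep x 200 wide x 169 mm high, lid locked, fixed in place, empty. Origin: middle of its underside. x points level into the box; the front, at x = -90 mm, has a slot just under the lid and a flat sill sticking out below it. Its floor is 3 mm above the shelf; behind the front wall nothing lies below the slot: what passes drops.
- mouth (a point): Middle of the slot's lower edge in the outer face of the box's front, 125 mm above the shelf; axes as the box's (x level into the slot, y along it, z up). Slot 68 mm wide, 29 mm high from here up; the box's top is 44 mm above here. The sill is level with the slot's lower edge: a flat steel strip out to x = -50 mm, 100 mm wide, 3 mm thick, no side walls, smooth, can carry the pack.
- flap (a joint): Light aluminium flap hanging just inside the slot from its upper edge; 0 = hanging shut, grows as it swings inward and up, to 1.45 rad at most. It takes well under 1 N to push open and falls shut by itself (about 1.25 rad while the pack lies under it).
- torch: Bystander: aluminium torch lying down, 155 mm long, 38 mm high and wide at the head. Origin under its middle, x along its length.
- clamp: Bystander: red plastic spring clamp lying on its side, about 145 mm long, 76 mm wide over the handles, 18 mm high. Origin under its pivot, jaws towards x.
- brush: Bystander: stainless battery-terminal brush lying down, 102 mm long, 31 mm thick. Origin under its middle, x along its length.
- wrench: Bystander: steel wrench lying flat, 170 mm long. Origin under its middle, x along its length.
- jar: Bystander: closed glass jar with a steel lid, 72 mm across, 85 mm high. Origin under its middle.
- fuse_case: Bystander: open black plastic fuse case, base 85 x 125 x 28 mm with empty compartments, its lid standing up behind to 107 mm. Origin under the middle of the base.
There are look-alikes about, which are no part of the job. Of the things shaped like the pack, the grey one is meant.

How it is judged:
By the outcome, as a careful person would: the job done as asked, in the order asked, and still so for the second after the job is handed in, with the robot touching nothing.
It also fails if it takes over 48 s, if anything falls off the work surface, if the arm or the gripper's body presses on something with over 40 N, if the wrist force passes 120 N, or if a joint passes its speed limit or range.

ROBOT

A 7-joint arm with a two-finger parallel gripper is mounted at the origin on the work surface. World frame = base frame: x ahead of the robot, y to its left, z up, the work surface at z = 0. Lengths are in m, angles in rad, forces in N, time in s.
With the tool pointing down it reaches from about 0.4 to 0.85 m from the base axis. Payload 10.4 kg.
Tool frame: the origin (TCP) lies midway between the tips of the shut fingers; the grasp point (between the pads) lies 19 mm behind it (manip.pinch_z is the distance from the TCP to the grasp point, in m); z points along the fingers, y is the direction in which the jaws open and shut (so a half turn about z gives the same grasp; the last joint's range is limited). The gripper opens to 85 mm and grips with 20 to 120 N. Pads are 22 mm wide; open, the fingers measure 114 mm over their backs; the gripper's body (76 mm by 85 mm) begins 54 mm behind the grasp point. The pads swing forward as they close: fully open they stand 13 mm farther back than shut.
Start: joints at [1.126, 0.332, -0.065, 1.46, 0.022, 1.35, -0.088], TCP at [0.256, -0.57, 0.231] pointing down, gripper open.
Joint ranges: [-2.6, 2.6], [-0.5, 2.12], [-1.47, 1.34], [0.16, 2.42], [-1.27, 4.41], [0.06, 2.06], [-2.6, 2.6]. Speed limits (rad/s): [2.22, 2.22, 2.79, 2.79, 3.14, 3.14, 3.14].

INTERFACE

Orientations are given as a unit quaternion [x, y, z, w].
In Python, from bench import manip gives the robot as it stands.
- The arm moves only by the shell command python3 -m inch 'ROWS'. ROWS is a JSON object of lists of equal length, an entry for each row: "turn": the turn, a rotation vector about the world's x, y, z normalised to -1 to 1, where 1 is 0.08 rad, a list of three; "travel": the shift along the world's x, y, z normalised to -1 to 1, where 1 is 20 mm, a list of three; "claw": the opening, from -1 (shut) to 1 (fully open). A call has 1 to 12 rows; each row shifts and turns the pose as measured when the row begins; what a row does not reach is not made up. A row lasts 1/12 s, in which the tool goes at most 41.7 mm and 7.16 degrees, less where a joint would pass 70% of its speed; a pose out of reach is approached as far as the arm can. A call with a number of a shift or a turn outside -1 to 1 is refused whole. A call with a gripper value outside its range is refused whole. The fingers move at their own pace and stop on an object; the grip force is fixed at half the most. Time passes only in rows, so rows that do not move let the fingers close. It gives the time, the measured TCP pose, the force and the opening at its end, in the units of the state.
- manip.get_state(): the state, without advancing time (a new reading comes with each control period).
- manip.capture(name): name is "scene" or "top" or "wrist"; returns a dict with "color" (384x512x3 uint8, red, green, blue), "range_z" (384x512 float32, m along the optical axis (not along the pixel's ray), 0 where there is no reading), "fx", "fy", "cx", "cy" (pixels), "extrinsics" (4x4, takes a point from camera to world coordinates). Camera axes: x right, y down, z forward; pixel columns grow to the right and rows downward; lengths in m; the calibration is good to about 2 mm. A picture is of the moment at which its call begins.
- manip.finish_job(): hands the job in, once; it reports no verdict.
Trained networks look in a picture, given as the dict that the camera call returned (one of the last four; its "shot" number tells which), for a name from the list of things; names that differ only in an ending like _2 or _b are one class to them, and where a whole thing is asked for, a point or a joint stands for the part that bears it (a point fixed in the world has none). Each returns a list of dicts, best first, with "p" (0 to 1); they miss things now and then, are a little off and sometimes report something else, mostly with a low value. They report only what shows in the picture. A call takes as long as a camera call. They do not tell look-alikes from the thing itself.
- manip.find_in(picture, query): "box" ([centre column, centre row, width, height] in pixels, round what is visible of it).
- manip.pinpoint(picture, query): "uv" ([column, row] in pixels: a listed point, or the origin of a listed thing).
The state is a dict: "t": time; "qpos": joint angles; "qd": joint speeds; "joint_efforts": joint torques, N m; "tcp_pos": TCP position; "orientation": TCP orientation; "contact_force": force on the tool from outside, world axes, zero at the start; "ft_torque": the same for the moment, N m; "grip_width": finger opening in m.
Only numpy, scipy, OpenCV 4.12 (cv2) and the standard library are available. Lean on these libraries where they do the work, as an engineer would, in place of code of your own. Each camera call takes 0.05 s, during which the arm holds its last target. There are 200 camera calls.

## Working session

There is one attempt and no reset: what is moved stays moved. The work goes in short steps, Python scripts to look and compute and a shell command to move; the robot and the scene stay as the last step left them, time stands still between calls to the robot, and variables do not carry over. Pictures are saved under pics/ and viewed, about 8 in all and at most 12, crops included, and the job is handed in when it is done.

```bash
mkdir -p pics; cat > h.py <<'E'
import numpy as np, cv2
from bench import manip
def w(p,u,v,z=None):
    d=p["range_z"][int(round(v)),int(round(u))] if z is None else z
    c=np.array([(u-p["cx"])/p["fx"]*d,(v-p["cy"])/p["fy"]*d,d,1.0])
    return (np.array(p["extrinsics"])@c)[:3]
def cloud(p):
    vv,uu=np.mgrid[0:384,0:512]; d=p["range_z"]
    c=np.stack([(uu-p["cx"])/p["fx"]*d,(vv-p["cy"])/p["fy"]*d,d,np.ones_like(d)],-1)
    return (c@np.array(p["extrinsics"]).T)[...,:3]
def save(name,img,s=1):
    img=cv2.resize(img,None,fx=s,fy=s,interpolation=cv2.INTER_CUBIC); cv2.imwrite("pics/"+name,img[...,::-1])
E
python3 - <<'E'
from h import *
np.set_printoptions(precision=3,suppress=True)
ims=[]
for n in("top","scene"):
    p=manip.capture(n); ims.append(p["color"])
    for q in("pack","box","mouth","jar","fuse_case","torch"):
        try:
            for r in manip.pinpoint(p,q)[:3]:
                print(n,q,round(r["p"],2),np.round(r["uv"]),w(p,*r["uv"]))
        except Exception as e: print(n,q,e)
    np.savez(n+".npz",c=cloud(p),color=p["color"])
save("a.png",np.vstack(ims),0.78)
s=manip.get_state();print(s["t"],s["tcp_pos"],s["orientation"],s["grip_width"])
E
```

```text
top pack 0.75 [319. 268.] [ 0.268 -0.225  0.023]
top pack 0.59 [371. 243.] [ 0.344 -0.393  0.021]
top mouth 0.64 [177. 168.] [0.578 0.206 0.123]
top jar 0.83 [215. 127.] [0.724 0.099 0.062]
top fuse_case 0.87 [363. 202.] [ 0.48  -0.379  0.003]
top torch 0.74 [256. 135.] [ 0.708 -0.034  0.023]
scene pack 0.85 [244. 207.] [ 0.542 -0.077  0.02 ]
scene pack 0.77 [240. 125.] [ 0.356 -0.385  0.022]
scene pack 0.66 [289. 142.] [ 0.272 -0.218  0.021]
scene mouth 0.85 [301. 270.] [0.601 0.22  0.169]
scene jar 0.79 [214. 302.] [0.765 0.139 0.074]
scene jar 0.46 [210. 148.] [ 0.498 -0.341  0.021]
scene fuse_case 0.8 [214. 145.] [ 0.483 -0.347  0.021]
scene torch 0.62 [200. 254.] [ 0.722 -0.011  0.029]
0.7 [ 0.256 -0.57   0.231] [0.978 0.209 0.    0.   ] 0.08503323166327079
```

View pics/a.png

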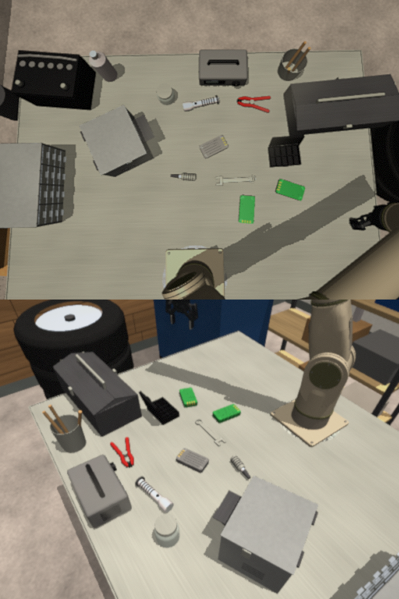

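The top picture shows three slab-shaped things: a grey one at about (275,187) in full-size pixels, and two green ones at (319,268) and (371,243). The grey one fits the description. Next I'll confirm it in a crop and fit the pack and box poses.

```bash
python3 - <<'E'
from h import *
np.set_printoptions(precision=4,suppress=True)
for n in("top","scene"):
    f=np.load(n+".npz");c=f["c"];col=f["color"].astype(int)
    x,y,z=c[...,0],c[...,1],c[...,2]
    m={"boxtop":(abs(z-.169)<.008)&(x>.3)&(x<.85)&(y>.1)&(y<.5),
       "sill":(abs(z-.125)<.008)&(x>.4)&(x<.85)&(y>.05)&(y<.4),
       "pack":(z>.012)&(z<.03)&(abs(x-.542)<.09)&(abs(y+.077)<.09)}
    for k,mm in m.items():
        P=c[mm]; 
        if len(P)<10: print(n,k,len(P));continue
        r=cv2.minAreaRect(P[:,:2].astype(np.float32)*1000)
        print(n,k,len(P),r,"z",np.median(P[:,2]),P[:,:2].mean(0)); 
        if k!="sill": print(cv2.boxPoints(r))
t=np.load("top.npz")["color"];s=np.load("scene.npz")["color"]
A=cv2.resize(t[120:240,90:330],None,fx=3,fy=3,interpolation=2);
B=cv2.resize(s[180:380,200:440],(720,600),interpolation=2)[:240]
save("b.png",np.vstack([A,B]))
E
```

```text
top boxtop 5104 ((651.7239379882812, 355.38555908203125), (468.30108642578125, 207.6946258544922), 25.267871856689453) z 0.16968861831453563 [0.5668 0.3079]
[[395.6491 349.3496]
 [484.3038 161.5268]
 [907.7988 361.4215]
 [819.1441 549.2443]]
top sill 698 ((639.6345825195312, 256.58544921875), (433.16241455078125, 201.14358520507812), 7.384777069091797) z 0.12560583053716634 [0.5931 0.2046]
top pack 619 ((529.9785766601562, -86.93861389160156), (60.53536605834961, 110.34161376953125), 25.505752563476562) z 0.020518746402655275 [ 0.5301 -0.0867]
[[ 478.9041  -50.178 ]
 [ 526.4174 -149.7659]
 [ 581.0531 -123.6993]
 [ 533.5398  -24.1113]]
scene boxtop 9193 ((539.8140258789062, 293.5916748046875), (208.22154235839844, 190.06590270996094), 25.24010467529297) z 0.16878168712926 [0.5463 0.2993]
[[405.1196 335.1576]
 [486.1661 163.2375]
 [674.5085 252.0258]
 [593.462  423.9459]]
scene sill 1046 ((616.5238037109375, 261.44305419921875), (257.1078186035156, 106.2943344116211), 74.48506164550781) z 0.12477865157702389 [0.6031 0.2212]
scene pack 709 ((530.2191772460938, -85.82939910888672), (63.33848190307617, 111.53141784667969), 24.852279663085938) z 0.019284442745944763 [ 0.5314 -0.0829]
[[ 478.0455  -48.5379]
 [ 524.9199 -149.7408]
 [ 582.3929 -123.1209]
 [ 535.5185  -21.918 ]]
```

View pics/b.png

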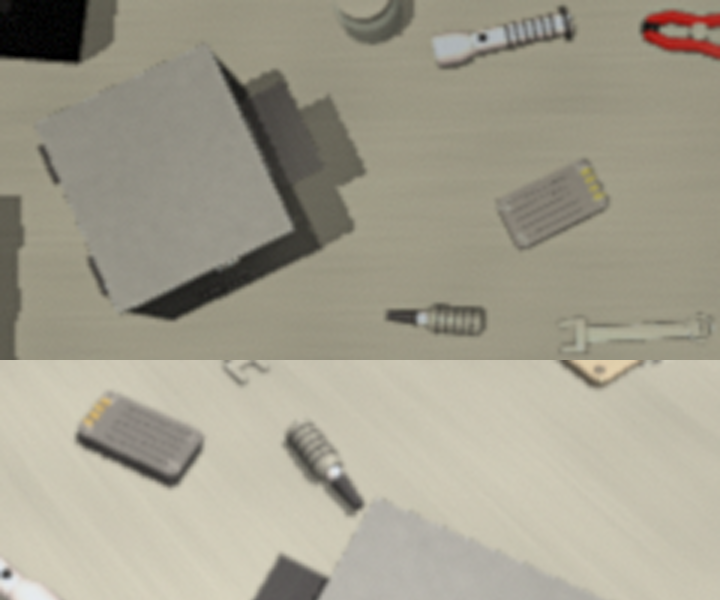

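The crop shows the grey grooved slab with brass contacts at (553,203); the contacts are at the end away from the box. The front and sill face -y/+x, with the slot axis yaw about 115.2°. The pack already lies at about 115.4°. I'll move above the pack's rear half with a yaw of +91°.

```bash
python3 -m inch '{"travel":[[0.6,0.95,0],[0.6,0.95,0],[0.6,0.95,0],[0.6,0.95,0],[0.6,0.95,0],[0.6,0.95,0],[0.6,0.95,0],[0.6,0.95,0],[0.6,0.95,0],[0.6,0.95,0],[0.6,0.95,0],[0.6,0.95,0]],"turn":[[0,0,0.83],[0,0,0.83],[0,0,0.83],[0,0,0.83],[0,0,0.83],[0,0,0.83],[0,0,0.83],[0,0,0.83],[0,0,0.83],[0,0,0.83],[0,0,0.83],[0,0,0.83]],"claw":[1,1,1,1,1,1,1,1,1,1,1,1]}'
```

```text
t: 1.7
tcp_pos: [0.3999, -0.336, 0.2316]
orientation: [0.813, 0.583, -0.001, 0.002]
contact_force: [0.4, -0.1, 1.0]
grip_width: 0.0855
```

```bash
python3 -m inch '{"travel":[[0.6,0.95,0],[0.6,0.95,0],[0.6,0.95,0],[0.6,0.95,0],[0.6,0.95,0],[0.6,0.95,0],[0.6,0.95,-0.5],[0.6,0.95,-0.5],[0.6,0.95,-0.5],[0.6,0.95,-0.5],[0.6,0.95,-0.5],[0.5,0.8,-0.5]],"turn":[[0,0,0.8],[0,0,0.8],[0,0,0.8],[0,0,0.8],[0,0,0.8],[0,0,0.8],[0,0,0.8],[0,0,0.8],[0,0,0.8],[0,0,0.8],[0,0,0.8],[0,0,0.8]],"claw":[1,1,1,1,1,1,1,1,1,1,1,1]}'
python3 - <<'E'
from h import *
np.set_printoptions(precision=4,suppress=True)
p=manip.capture("wrist");c=cloud(p);x,y,z=c[...,0],c[...,1],c[...,2]
m=(z>.014)&(z<.026)&(abs(x-.53)<.1)&(abs(y+.087)<.1)
m=m&(p["range_z"]>0)
P=c[m];r=cv2.minAreaRect(P[:,:2].astype(np.float32)*1000);print(len(P),r,np.median(P[:,2]));print(cv2.boxPoints(r))
save("c.png",p["color"])
s=manip.get_state();print(s["tcp_pos"],s["orientation"],s["qpos"])
E
```

```text
t: 2.7
tcp_pos: [0.5552, -0.0865, 0.1729]
orientation: [0.503, 0.864, 0.002, 0.006]
contact_force: [-0.8, -0.8, 0.5]
grip_width: 0.0852
7962 ((530.4712524414062, -87.50634002685547), (60.1444206237793, 110.75440979003906), 25.05758285522461) 0.01895393493841635
[[ 479.7755  -50.0775]
 [ 526.6832 -150.408 ]
 [ 581.167  -124.9351]
 [ 534.2593  -24.6046]]
[ 0.5556 -0.082   0.1709] [0.4991 0.8665 0.003  0.0043] [ 0.5834  0.2859 -0.6054  1.6946  0.1718  1.2041  0.4625]
```

View pics/c.png

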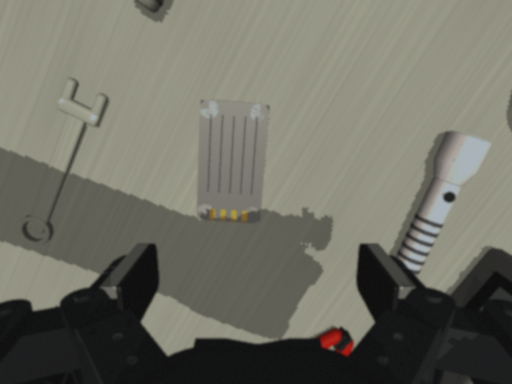

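The wrist picture shows the grey pack at (232,160), contacts towards the gripper, torch at right, wrench at left; the fitted size is 60x111 mm. I'll write a helper for the remaining corrections.

```bash
cat >> h.py <<'E'
from scipy.spatial.transform import Rotation as R
def togo(pos,yaw):
    s=manip.get_state(); q=R.from_quat(s["orientation"])
    t=R.from_euler("z",yaw,degrees=True)*R.from_euler("x",180,degrees=True)
    t2=(t*q.inv()).as_rotvec()
    print("t",s["t"],"tcp",np.round(s["tcp_pos"],4),"F",np.round(s["contact_force"],1),"w",round(s["grip_width"],4),
     "\ntravel units",np.round((np.array(pos)-s["tcp_pos"])/.02,2),"turn units",np.round(t2/.08,2))
D=np.array([-.4257,.9049]); 
E
python3 -c "
from h import *; togo([.5424,-.1129,.06],115.1)"
```

```text
t 2.75 tcp [ 0.5556 -0.082   0.1709] F [-2.   4.  -1.8] w 0.0853 
travel units [-0.66 -1.54 -5.54] turn units [-0.01  0.13 -1.09]
```

```bash
python3 -m inch '{"travel":[[-0.2,-0.5,-0.5],[-0.2,-0.5,-0.7],[-0.2,-0.5,-0.7],[0,0,-0.7],[0,0,-0.7],[0,0,-0.7],[0,0,-0.6],[0,0,-0.3],[0,0,0]],"turn":[[0,0.1,-0.5],[0,0,-0.5],[0,0,0],[0,0,0],[0,0,0],[0,0,0],[0,0,0],[0,0,0],[0,0,0]],"claw":[1,1,1,1,1,1,1,1,1]}'
python3 -c "
from h import *; togo([.5424,-.1129,.003],115.1)"
```

```text
t: 3.5
tcp_pos: [0.5419, -0.1103, 0.0645]
orientation: [0.534, 0.846, 0.0, -0.002]
contact_force: [-0.8, 0.4, 1.1]
grip_width: 0.0857
t 3.5 tcp [ 0.5419 -0.1103  0.0645] F [-0.8  0.4  1.1] w 0.0857 
travel units [ 0.03 -0.13 -3.08] turn units [-0.03 -0.03 -0.08]
```

```bash
python3 -m inch '{"travel":[[0,-0.1,-0.5],[0,0,-0.6],[0,0,-0.6],[0,0,-0.5],[0,0,-0.5],[0,0,-0.4],[0,0,-0.1],[0,0,0]],"turn":[[0,0,-0.1],[0,0,0],[0,0,0],[0,0,0],[0,0,0],[0,0,0],[0,0,0],[0,0,0]],"claw":[1,1,1,1,1,1,1,1]}'
python3 -c "
from h import *; togo([.5424,-.1129,-.002],115.1)"
```

```text
t: 4.17
tcp_pos: [0.5423, -0.1126, -0.0056]
orientation: [0.538, 0.843, 0.0, -0.001]
contact_force: [-0.5, -0.4, -0.4]
grip_width: 0.0852
t 4.1667 tcp [ 0.5423 -0.1126 -0.0056] F [-0.5 -0.4 -0.4] w 0.0852 
travel units [ 0.01 -0.01  0.18] turn units [-0.02 -0.02  0.03]
```

```bash
python3 -m inch '{"travel":[[0,0,0.2],[0,0,0],[0,0,0],[0,0,0],[0,0,0],[0,0,0],[0,0,0],[0,0,0],[0,0,0],[0,0,0],[0,0,0]],"turn":[[0,0,0],[0,0,0],[0,0,0],[0,0,0],[0,0,0],[0,0,0],[0,0,0],[0,0,0],[0,0,0],[0,0,0],[0,0,0]],"claw":[1,-1,-1,-1,-1,-1,-1,-1,-1,-1,-1]}'
python3 -m inch '{"travel":[[0,0,0.4],[0,0,0.8],[0,0,1],[0,0,1],[0,0,1],[0,0,1],[0,0,1],[0,0,1],[0,0,1],[0,0,0.6],[0,0,0.3],[0,0,0]],"turn":[[0,0,0],[0,0,0],[0,0,0],[0,0,0],[0,0,0],[0,0,0],[0,0,0],[0,0,0],[0,0,0],[0,0,0],[0,0,0],[0,0,0]],"claw":[-1,-1,-1,-1,-1,-1,-1,-1,-1,-1,-1,-1]}'
python3 - <<'E'
from h import *
np.set_printoptions(precision=4,suppress=True)
# box pose refined from stored clouds
for n in("top","scene"):
    c=np.load(n+".npz")["c"]; x,y,z=c[...,0],c[...,1],c[...,2]
    O=np.array([.578,.212]); Y=np.array([-D[1],D[0]])
    bx=(c[...,:2]-O)@D; by=(c[...,:2]-O)@Y
    for k,m in {"lid":(abs(z-.169)<.006)&(bx>-.03)&(bx<.21)&(abs(by)<.13),"sill":(abs(z-.125)<.006)&(bx>-.07)&(bx<-.006)&(abs(by)<.07)}.items():
        if m.sum(): print(n,k,m.sum(),"x",np.percentile(bx[m],[1,99]),"y",np.percentile(by[m],[1,99]),"z",np.median(z[m]))
p=manip.capture("wrist"); save("d.png",p["color"]); np.savez("w.npz",c=cloud(p))
togo([.5424,-.1129,.15],115.2)
E
```

```text
t: 5.08
tcp_pos: [0.5429, -0.1129, 0.0004]
orientation: [0.538, 0.843, 0.001, -0.0]
contact_force: [-0.8, 0.0, -2.6]
grip_width: 0.0583
t: 6.08
tcp_pos: [0.54, -0.1106, 0.196]
orientation: [0.536, 0.844, 0.001, -0.001]
contact_force: [0.4, -0.2, -3.4]
grip_width: 0.0585
top lid 4492 x [-0.0034  0.1793] y [-0.1003  0.1018] z 0.1694852794750431
top sill 505 x [-0.0527 -0.0067] y [-0.0483  0.0497] z 0.12559741212610298
scene lid 9179 x [-0.0025  0.1808] y [-0.1014  0.1004] z 0.1687847937111946
scene sill 778 x [-0.0522 -0.0119] y [-0.0487  0.0493] z 0.1247392443417657
t 6.1333 tcp [ 0.5398 -0.1106  0.1953] F [-0.1  0.2 -2.4] w 0.0582 
travel units [ 0.13 -0.12 -2.26] turn units [-0.03 -0.01  0.01]
```

View pics/d.png

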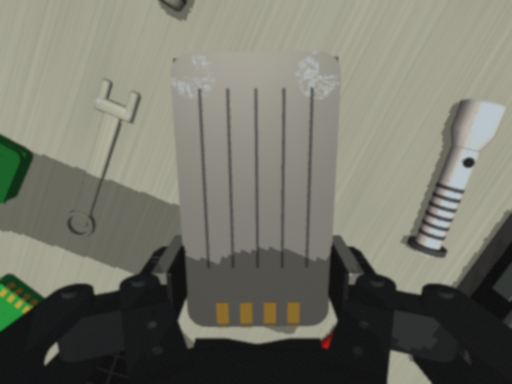

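The pack is held squarely by its contact end: leading edge at row 55, grip near row 250. Next I'll check its pitch and offset in the hand.

```bash
python3 - <<'E'
from h import *
np.set_printoptions(precision=4,suppress=True)
c=np.load("w.npz")["c"]; s=manip.get_state(); T=np.array(s["tcp_pos"]); Y=np.array([-D[1],D[0]])
e=c-T; bx=e[...,:2]@D; by=e[...,:2]@Y; z=e[...,2]
m=(abs(z-.02)<.02)&(bx>-.03)&(bx<.1)&(abs(by)<.034)&(c[...,2]>.15)
m2=m&(abs(by)<.024)&(bx>.02)
A=np.c_[bx[m2],by[m2],np.ones(m2.sum())];print("plane",np.linalg.lstsq(A,z[m2],rcond=None)[0])
f=m&(bx>.02); P=np.c_[bx[f],by[f]].astype(np.float32)*1000
r=cv2.minAreaRect(P);print(r,np.percentile(P,[.5,99.5],axis=0))
M=np.array([.5784,.2100]); 
g=M-D*.11; togo([g[0],g[1],.15],115.2); 
E
```

```text
plane [-0.0022  0.0001  0.0197]
((51.62760925292969, 0.00244140625), (63.58610534667969, 60.86030960083008), 0.41548195481300354) [[ 20.3783 -29.6896]
 [ 82.8003  29.6448]]
t 6.1333 tcp [ 0.5398 -0.1106  0.1953] F [-0.1  0.2 -2.4] w 0.0582 
travel units [ 4.27 11.05 -2.26] turn units [-0.03 -0.01  0.01]
```

```bash
python3 -m inch '{"travel":[[0.3,0.5,0],[0.45,0.85,0],[0.45,0.85,0],[0.45,0.85,0],[0.45,0.85,0],[0.45,0.85,-0.2],[0.45,0.85,-0.3],[0.45,0.85,-0.3],[0.45,0.85,-0.3],[0.45,0.85,-0.3],[0.45,0.6,-0.2],[0.2,0.3,0]],"turn":[[0,0,0],[0,0,0],[0,0,0],[0,0,0],[0,0,0],[0,0,0],[0,0,0],[0,0,0],[0,0,0],[0,0,0],[0,0,0],[0,0,0]],"claw":[-1,-1,-1,-1,-1,-1,-1,-1,-1,-1,-1,-1]}'
python3 - <<'E'
from h import *
np.set_printoptions(precision=4,suppress=True)
M=np.array([.5784,.2100]);g=M-D*.15; togo([g[0],g[1],.13],115.2)
E
```

```text
t: 7.13
tcp_pos: [0.638, 0.0869, 0.1463]
orientation: [0.537, 0.844, -0.004, -0.011]
contact_force: [-0.9, -0.3, -3.3]
grip_width: 0.0587
t 7.1333 tcp [0.638  0.0869 0.1463] F [-0.9 -0.3 -3.3] w 0.0587 
travel units [ 0.21 -0.63 -0.81] turn units [-0.07 -0.28  0.04]
```

```bash
python3 -m inch '{"travel":[[0.2,-0.5,0],[0,-0.1,-0.3],[0,0,-0.3],[0,0,-0.1],[0,0,0],[0,0,0]],"turn":[[-0.05,-0.2,0],[0,0,0],[0,0,0],[0,0,0],[0,0,0],[0,0,0]],"claw":[-1,-1,-1,-1,-1,-1]}'
python3 - <<'E'
from h import *
np.set_printoptions(precision=4,suppress=True)
M=np.array([.5784,.2100]);g=M-D*.15; togo([g[0],g[1],.129],115.2)
p=manip.capture("wrist"); c=cloud(p); save("e.png",p["color"])
T=np.array(manip.get_state()["tcp_pos"]);Y=np.array([-D[1],D[0]])
b=c[...,:2]-M; bx=b@D; by=b@Y; z=c[...,2]
for k,m in {"lid":(abs(z-.169)<.006)&(bx>-.03)&(bx<.21)&(abs(by)<.13),"sill":(abs(z-.125)<.006)&(bx>-.06)&(bx<-.006)&(abs(by)<.07),"pack":(abs(z-T[2]-.02)<.008)&(bx>-.13)&(bx<-.055)&(abs(by)<.05)}.items():
    if m.sum(): print(k,m.sum(),"x",np.percentile(bx[m],[1,99]),"y",np.percentile(by[m],[1,99]),"z",np.median(z[m]))
m=(abs(z-.169)<.006)&(abs(by)<.095)&(bx<.02)&(bx>-.03)
yb=np.arange(-.09,.09,.01); e=[(t,bx[m&(abs(by-t)<.005)].min()) for t in yb if (m&(abs(by-t)<.005)).sum()>5]
if len(e)>3: print("lid front edge fit",np.polyfit(*np.array(e).T,1))
E
```

```text
t: 7.63
tcp_pos: [0.64, 0.0765, 0.1269]
orientation: [0.536, 0.844, -0.002, -0.006]
contact_force: [0.0, 0.4, -2.0]
grip_width: 0.0586
t 7.6333 tcp [0.64   0.0765 0.1269] F [ 0.   0.4 -2. ] w 0.0586 
travel units [ 0.11 -0.11  0.11] turn units [-0.03 -0.16  0.01]
sill 7229 x [-0.0519 -0.0419] y [-0.0478  0.0495] z 0.12390540714851198
pack 28822 x [-0.1292 -0.0646] y [-0.0283  0.0304] z 0.14590051712142524
```

View pics/e.png

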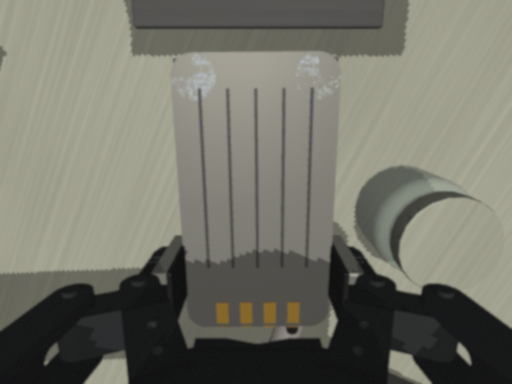

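The wrist picture shows the pack's leading edge (row 55) parallel to the sill edge (row 27) and centred on it to about 1 mm. I'll raise it 2 mm and advance.

```bash
python3 -m inch '{"travel":[[0.03,0,0.15],[-0.15,0.3,0],[-0.25,0.54,0],[-0.25,0.54,0],[-0.25,0.54,0],[-0.25,0.54,0],[-0.12,0.25,0],[0,0,0]],"turn":[[0,-0.15,0],[0,0,0],[0,0,0],[0,0,0],[0,0,0],[0,0,0],[0,0,0],[0,0,0]],"claw":[-1,-1,-1,-1,-1,-1,-1,-1]}'
cat >> h.py <<'E'
M=np.array([.5784,.2100]);Yv=np.array([-D[1],D[0]])
def bf(tx,ty=.0008,z=.129):
    s=manip.get_state();b=np.array(s["tcp_pos"][:2])-M
    print("box frame tcp mm",np.round([b@D*1e3,b@Yv*1e3],1))
    g=M+D*tx+Yv*ty; togo([g[0],g[1],z],115.2)
E
python3 -c "
from h import *; bf(-.06)"
```

```text
t: 8.35
tcp_pos: [0.6119, 0.138, 0.1324]
orientation: [0.536, 0.844, 0.002, 0.001]
contact_force: [1.4, -2.4, -3.3]
grip_width: 0.0582
box frame tcp mm [-79.4   0.3]
t 8.35 tcp [0.6119 0.138  0.1324] F [ 1.4 -2.4 -3.3] w 0.0582 
travel units [-0.44  0.87 -0.17] turn units [-0.04  0.04 -0.01]
```

```bash
python3 -m inch '{"travel":[[0,0,-0.15],[-0.15,0.3,0],[-0.25,0.5,0],[-0.25,0.5,0],[-0.25,0.5,0],[-0.1,0.2,0],[0,0,0]],"turn":[[0,0,0],[0,0,0],[0,0,0],[0,0,0],[0,0,0],[0,0,0],[0,0,0]],"claw":[-1,-1,-1,-1,-1,-1,-1]}'
python3 -c "
from h import *; bf(-.02)"
```

```text
t: 8.93
tcp_pos: [0.5894, 0.1818, 0.1285]
orientation: [0.536, 0.844, 0.002, 0.0]
contact_force: [-0.4, 0.2, -3.2]
grip_width: 0.0585
box frame tcp mm [-30.2   2. ]
t 8.9333 tcp [0.5894 0.1818 0.1285] F [-0.4  0.2 -3.2] w 0.0585 
travel units [-0.16  0.49  0.02] turn units [-0.03  0.03 -0.  ]
```

```bash
python3 -m inch '{"travel":[[-0.08,0.25,0],[-0.06,0.18,-0.1],[0,0,-0.03],[0,0,0]],"turn":[[0,0,0],[0,0,0],[0,0,0],[0,0,0]],"claw":[-1,-1,-1,-1]}'
python3 - <<'E'
from h import *; bf(-.02)
p=manip.capture("wrist"); q=manip.capture("scene")
save("f.png",np.vstack([cv2.resize(p["color"],(384,288)),cv2.resize(q["color"][180:380,170:437],(384,288))]))
E
```

```text
t: 9.27
tcp_pos: [0.5863, 0.1918, 0.1259]
orientation: [0.535, 0.845, 0.002, 0.001]
contact_force: [-0.3, -0.9, -3.3]
grip_width: 0.0586
box frame tcp mm [-19.9   0.6]
t 9.2667 tcp [0.5863 0.1918 0.1259] F [-0.3 -0.9 -3.3] w 0.0586 
travel units [-0.01 -0.01  0.16] turn units [-0.03  0.04 -0.01]
```

View pics/f.png

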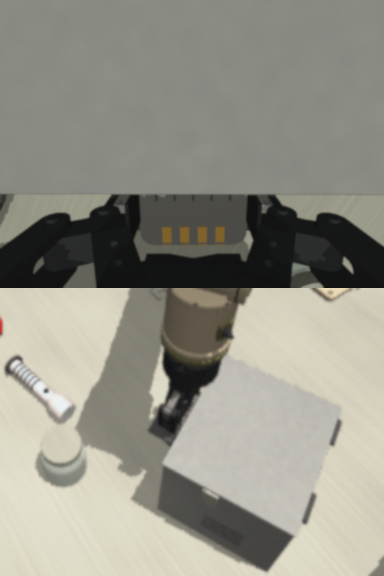

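The pack is about halfway in, contact end outside, and the fingers are just clear of the front. I'll advance 5 mm more and release.

```bash
python3 -m inch '{"travel":[[-0.06,0.13,0],[-0.04,0.1,0],[0,0,0],[0,0,0],[0,0,0],[0,0,0],[0,0,0],[0,0,0],[0,0,0]],"turn":[[0,0,0],[0,0,0],[0,0,0],[0,0,0],[0,0,0],[0,0,0],[0,0,0],[0,0,0],[0,0,0]],"claw":[-1,-1,-1,1,1,1,1,1,1]}'
python3 - <<'E'
from h import *; bf(-.07)
p=manip.capture("wrist"); 
save("g.png",p["color"])
E
```

```text
t: 10.12
tcp_pos: [0.5861, 0.1959, 0.1277]
orientation: [0.537, 0.844, 0.003, 0.002]
contact_force: [-1.4, -0.0, -0.1]
grip_width: 0.0856
box frame tcp mm [-16.   -0.9]
t 10.1167 tcp [0.5861 0.1959 0.1277] F [-1.4 -0.  -0.1] w 0.0856 
travel units [ 1.07 -2.48  0.06] turn units [-0.04  0.08  0.02]
```

View pics/g.png

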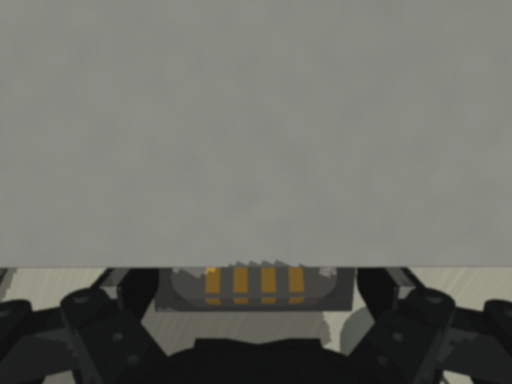

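```bash
python3 - <<'E'
from h import *
p=manip.capture("wrist"); c=cloud(p); b=c[...,:2]-M; bx=b@D*1e3; by=b@Yv*1e3; z=c[...,2]*1e3
for v in range(262,312,4):
    print(v,[(round(float(bx[v,u])),round(float(by[v,u])),round(float(z[v,u]))) for u in(180,250,285,330)])
E
```

```text
262 [(-2, 25, 167), (-2, 2, 168), (-2, -10, 168), (-2, -25, 168)]
266 [(-3, 25, 168), (-4, 2, 167), (-4, -10, 167), (-4, -26, 167)]
270 [(-8, 27, 161), (-10, 2, 159), (-9, -11, 160), (-9, -28, 159)]
274 [(-11, 27, 160), (-10, 2, 161), (-10, -11, 160), (-11, -28, 160)]
278 [(-11, 27, 162), (-11, 2, 162), (-11, -11, 162), (-11, -27, 163)]
282 [(-12, 27, 162), (-12, 2, 163), (-12, -11, 163), (-12, -27, 163)]
286 [(-13, 27, 164), (-14, 2, 163), (-14, -11, 163), (-13, -27, 165)]
290 [(-14, 26, 165), (-14, 2, 164), (-15, -11, 164), (-15, -27, 165)]
294 [(-15, 26, 166), (-16, 2, 165), (-16, -11, 165), (-19, -28, 160)]
298 [(-20, 28, 160), (-17, 2, 166), (-18, -11, 164), (-44, -37, 124)]
302 [(-46, 38, 123), (-23, 2, 159), (-24, -12, 157), (-46, -37, 124)]
306 [(-48, 38, 124), (-49, 3, 123), (-48, -15, 124), (-48, -38, 124)]
310 [(-51, 38, 123), (-51, 3, 124), (-51, -15, 124), (-51, -38, 123)]
```

The depth shows the pack has tipped nose down by about 42° and hangs in the slot, with its rear end face running from (x-17, z166) to about (x-30, z151) mm. I'll back the fingers off, shut them, and push the end face along the pack's axis, inward and down.

```bash
python3 -m inch '{"travel":[[0.15,-0.35,0],[0.25,-0.55,0],[0.25,-0.55,0],[0.25,-0.55,0],[0.15,-0.35,0.3],[0,0,0.7],[0,0,0.7],[0,0,0.4],[0,0,0],[0,0,0],[0,0,0],[0,0,0]],"turn":[[0,0,0],[0,0,0],[0,0,0],[0,0,0],[0,0,0],[0,0,0],[0,0,0],[0,0,0],[0,0,0],[0,0,0],[0,0,0],[0,0,0]],"claw":[1,1,1,1,1,-1,-1,-1,-1,-1,-1,-1]}'
python3 - <<'E'
from h import *; bf(-.042,z=.168)
p=manip.capture("wrist"); c=cloud(p); b=c[...,:2]-M; bx=b@D*1e3; by=b@Yv*1e3; z=c[...,2]*1e3
m=(bx>-49)&(bx<-5)&(abs(by)<26)&(z>128)&(z<175)
print(m.sum()); 
for a in range(-48,-4,4):
    k=m&(bx>=a)&(bx<a+4)
    if k.sum()>5: print(a,k.sum(),np.percentile(z[k],[5,50,95]).round())
E
```

```text
t: 11.22
tcp_pos: [0.6102, 0.1406, 0.1749]
orientation: [0.538, 0.843, 0.003, 0.002]
contact_force: [0.3, -0.3, -0.1]
grip_width: 0.0007
box frame tcp mm [-76.3   0.8]
t 11.2167 tcp [0.6102 0.1406 0.1749] F [ 0.3 -0.3 -0.1] w 0.0007 
travel units [-0.73  1.55 -0.34] turn units [-0.04  0.09  0.07]
5823
-32 284 [151. 152. 153.]
-28 800 [153. 155. 157.]
-24 873 [158. 160. 162.]
-20 975 [162. 164. 167.]
-16 1109 [162. 164. 166.]
-12 1051 [159. 161. 163.]
-8 731 [156. 157. 159.]
```

```bash
python3 -m inch '{"travel":[[-0.2,0.4,-0.1],[-0.28,0.6,-0.15],[-0.22,0.5,-0.1],[0,0,0],[-0.1,0.23,-0.22],[-0.1,0.23,-0.22],[-0.1,0.23,-0.22],[-0.1,0.23,-0.22]],"turn":[[0,0,0],[0,0,0],[0,0,0],[0,0,0],[0,0,0],[0,0,0],[0,0,0],[0,0,0]],"claw":[-1,-1,-1,-1,-1,-1,-1,-1]}'
python3 -c "
from h import *; bf(-.012,z=.14)"
```

```text
t: 11.93
tcp_pos: [0.5848, 0.1947, 0.1468]
orientation: [0.537, 0.843, 0.003, 0.002]
contact_force: [-0.2, -0.8, 2.9]
grip_width: 0.0001
box frame tcp mm [-16.6   0.7]
t 11.9333 tcp [0.5848 0.1947 0.1468] F [-0.2 -0.8  2.9] w 0.0001 
travel units [-0.1   0.21 -0.34] turn units [-0.03  0.07  0.05]
```

```bash
python3 -m inch '{"travel":[[-0.05,0.1,-0.15],[-0.04,0.08,-0.15],[0,0,-0.1],[0,0,0]],"turn":[[0,0,0],[0,0,0],[0,0,0],[0,0,0]],"claw":[-1,-1,-1,-1]}'
python3 - <<'E'
from h import *; bf(-.012,z=.14)
p=manip.capture("wrist");q=manip.capture("scene")
save("h.png",np.vstack([cv2.resize(p["color"],(512,384)),cv2.resize(q["color"][250:350,170:303],(256,192)).repeat(1,0) if 0 else np.zeros((1,512,3),np.uint8)]))
c=cloud(p); b=c[...,:2]-M; bx=b@D*1e3; by=b@Yv*1e3; z=c[...,2]*1e3
m=(bx>-49)&(bx<-5)&(abs(by)<29)&(z>128)&(z<175);print(m.sum())
E
```

```text
t: 12.27
tcp_pos: [0.5841, 0.1957, 0.1369]
orientation: [0.539, 0.842, 0.001, 0.004]
contact_force: [0.2, 0.6, -0.6]
grip_width: -0.0002
box frame tcp mm [-15.4   0.9]
t 12.2667 tcp [0.5841 0.1957 0.1369] F [ 0.2  0.6 -0.6] w -0.0002 
travel units [-0.07  0.16  0.15] turn units [0.03 0.09 0.08]
860
```

View pics/h.png

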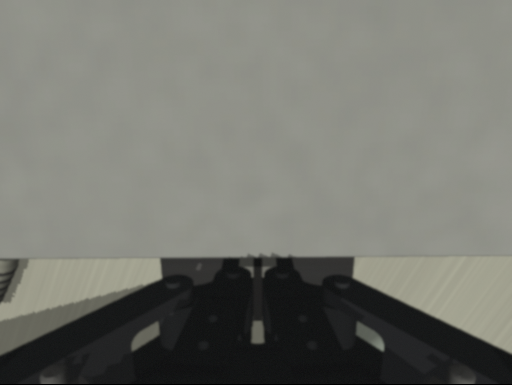

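The pack no longer shows outside, and the contact force is about zero. I'll retreat and tilt the wrist to look into the slot.

```bash
python3 -m inch '{"travel":[[0.15,-0.35,0],[0.28,-0.6,0],[0.28,-0.6,0],[0.28,-0.6,0.3],[0.28,-0.6,0.6],[0.28,-0.6,0.6],[0.28,-0.6,0.6],[0.28,-0.6,0.6],[0.28,-0.6,0.6],[0.28,-0.6,0.6],[0.28,-0.6,0.3],[0.15,-0.3,0]],"turn":[[0,0,0],[0,0,0],[0,0,0],[0.9,0.42,0],[0.9,0.42,0],[0.9,0.42,0],[0.9,0.42,0],[0.9,0.42,0],[0.9,0.42,0],[0.9,0.42,0],[0.9,0.42,0],[0.5,0.2,0]],"claw":[-1,-1,-1,-1,-1,-1,-1,-1,-1,-1,-1,-1]}'
python3 - <<'E'
from h import *; bf(-.2,z=.2); print(np.round(manip.get_state()["qpos"],2))
p=manip.capture("wrist"); save("i.png",p["color"])
c=cloud(p); b=c[...,:2]-M; bx=b@D*1e3; by=b@Yv*1e3; z=c[...,2]*1e3
for lo in range(120,172,4):
    m=(abs(by)<28)&(z>=lo)&(z<lo+4)&(bx>-6)&(bx<180)
    if m.sum()>3: print(lo,m.sum(),np.percentile(bx[m],[5,50,95]).round())
E
```

```text
t: 13.37
tcp_pos: [0.6515, 0.0454, 0.2284]
orientation: [0.505, 0.792, 0.197, -0.281]
contact_force: [0.2, -0.5, -0.7]
grip_width: 0.0002
box frame tcp mm [-180.1    4. ]
t 13.3667 tcp [0.6515 0.0454 0.2284] F [ 0.2 -0.5 -0.7] w 0.0002 
travel units [ 0.57 -0.83 -1.42] turn units [-8.09 -3.37  0.06]
[ 0.56  0.77 -0.74  1.12 -0.17  1.64  0.37]
120 148 [-5. -2.  1.]
124 211 [-6. -2.  4.]
128 164 [3. 3. 4.]
132 169 [2. 3. 4.]
136 186 [2. 3. 4.]
140 183 [2. 3. 4.]
144 181 [2. 3. 4.]
148 12 [1. 3. 3.]
152 144 [-3. -2. -1.]
156 212 [-3. -2. -1.]
160 208 [-3. -2. -1.]
164 1647 [-3. 30. 76.]
168 2570 [-0. 36. 77.]
```

View pics/i.png

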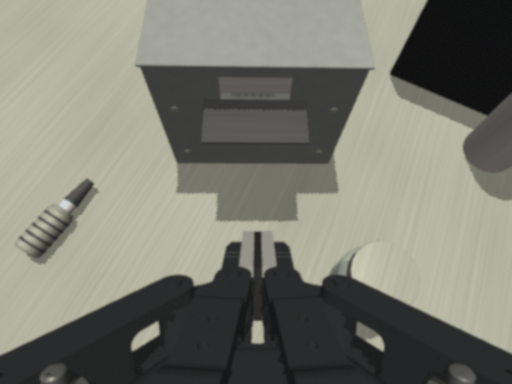

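The tilted wrist picture shows the slot at (255,88), closed by the flap. The depth puts the flap vertical at x=+3 mm over z 128–150, the sill at (255,125) is empty, and the jar and brush look untouched. I'll hand in.

```bash
python3 - <<'E'
from h import *
p=manip.capture("top");o=np.load("top.npz")
for q in("torch","jar","clamp","brush","wrench","fuse_case"):
    r=manip.pinpoint(p,q); print(q,[(round(x["p"],2),np.round(x["uv"],1).tolist()) for x in r[:1]])
print(manip.finish_job())
E
```

```text
torch [(0.8, [256.8, 133.5])]
jar [(0.57, [216.4, 126.6])]
clamp []
brush [(0.78, [236.8, 227.2])]
wrench [(0.59, [304.2, 234.0])]
fuse_case [(0.72, [362.5, 201.7])]
the job is handed in; nothing more can be done
None
```

The grey pack is in the used-battery box and the flap has swung shut behind it; I handed the job in at about 13.5 s of robot time. I gripped it near its contact end, slid it over the sill and through the slot, and released it. It tipped about 42° nose down and hung there, so I pushed it in along its own axis with shut fingers.

**Last checks:**
- **Flap and sill:** depth showed the flap vertical, just inside the front wall. The sill was empty and no part of the pack was outside. I could not see the pack inside the closed box, so that it dropped to the floor is inferred.
- **Forces:** the readings I took never went above about 5 N.
- **Bystanders:** the torch, jar and fuse case are within about 2 pixels of where they started in the top view. The brush and wrench were detected but I had no starting positions to compare them with. The last look for the clamp returned nothing. The arm did not work near it, but I have no final check on it.

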